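Pin the tube rack to its carrier

ROBOT

A 6-joint arm with a two-finger parallel gripper is mounted at the origin on the work surface. World frame = base frame: x ahead of the robot, y to its left, z up, the work surface at z = 0. Lengths are in m, angles in rad, forces in N, time in s.
With the tool pointing down it reaches from about 0.275 to 0.775 m from the base axis. Payload 14.6 kg.
Tool frame: the origin (TCP) lies where the fingers leave the gripper's body, on its centre line; the fingertips stand 73 mm ahead of it and the grasp point (between the pads) lies 54 mm ahead of it; z points along the fingers, y is the direction in which the jaws open and shut (so a half turn about z gives the same grasp; the last joint's range is limited). The gripper opens to 85 mm and grips with 20 to 120 N. Pads are 22 mm wide; open, the fingers measure 114 mm over their backs; the gripper's body (76 mm by 85 mm) begins 54 mm behind the grasp point. The pads swing forward as they close: fully open they stand 13 mm farther back than shut.
Start: joints at [-0.155, 0.263, -0.048, 1.259, 0, 1.415], TCP at [0.525, -0, 0.304] pointing down, gripper open.
Joint ranges: [-2.65, 2.65], [-0.89, 1.7], [-1.18, 1.37], [-2.13, 2.11], [-1.35, 1.29], [-3.14, 3.14]. Speed limits (rad/s): [1.89, 1.89, 2.57, 2.79, 3.14, 3.14].

INTERFACE

Orientations are given as a rotation vector (axis times angle).
In Python, from bench import read_state, imaging, env, spotter gives the robot as it stands.
- The arm moves only by the tool send_rows, never from a script. Its arguments are lists of equal length, an entry for each row: "claw": the opening, from 0 (shut) to 1 (fully open); "xyz": the shift along the tool's x, y, z each as a share of 0.04 m, from -1 to 1, a list of three; "turn": the turn about the tool's z as a share of 5 degrees, from -1 to 1. A call has 1 to 20 rows; each row shifts and turns the commanded pose from where the row before left it, along the tool's axes as they then stand; what a row does not reach is not made up. A row lasts 1/10 s, in which the tool goes at most 50 mm and 8.59 degrees, less where a joint would pass 70% of its speed; a pose out of reach is approached as far as the arm can. A call with a number of a shift or a turn outside -1 to 1 is refused whole. A call with a gripper value outside its range is refused whole. The fingers move at their own pace and stop on an object; the grip force is fixed at half the most. Time passes only in rows, so rows that do not move let the fingers close. It gives the time, the measured TCP pose, the force and the opening at its end, in the units of the state.
- read_state(): the state, without advancing time (a new reading comes with each control period).
- imaging.grab_frame(name): name is "scene" or "side" or "wrist"; returns (picture, depth): 384x512x3 uint8, red, green, blue; 384x512 float32, m along the optical axis (not along the pixel's ray), 0 where there is no reading.
- imaging.get_calibration(name): a dict with "vfov" (degrees; the focal length in pixels is half the picture's height over the tangent of half this angle, whatever the lens; pixels are square), "cx", "cy" (the principal point, pixels), "eye" and "attitude" of the camera in the world; the wrist camera has in their place "hand_eye" (4x4, takes a point from camera to tool coordinates, whose origin is the TCP and whose axes are the flange's). Camera axes: x right, y up, looking along -z (the intrinsics and any distortion apply to the point x, -y, -z); pixel columns grow to the right and rows downward; lengths in m; the calibration is good to about 2 mm. A picture is of the moment at which its call begins: read the wrist's pose just before it. get_calibration takes no time and is no camera call.
- env.job_done(): hands the job in, once; it reports no verdict.
Trained networks look in the newest picture that a camera, given by its name, has taken for a name from the list of things; names that differ only in an ending like _2 or _b are one class to them, and where a whole thing is asked for, a point or a joint stands for the part that bears it (a point fixed in the world has none). Each returns a list of dicts, best first, with "score" (0 to 1); they miss things now and then, are a little off and sometimes report something else, mostly with a low value. They report only what shows in the picture. A call takes as long as a camera call. They do not tell look-alikes from the thing itself.
- spotter.recognise(camera, name): "extent" ([left, top, right, bottom] in pixels, round what is visible of it).
- spotter.masks_of(camera, name): "region" (384x512 bool, what is visible of it) and "extent" ([left, top, right, bottom] in pixels, round what is visible of it).
- spotter.place_of(camera, name): "xy" ([column, row] in pixels: a listed point, or the origin of a listed thing).
The state is a dict: "time_s": time; "joint_pos": joint angles; "qd": joint speeds; "joint_efforts": joint torques, N m; "tcp_pos": TCP position; "tcp_rot": TCP orientation; "contact_force": force on the tool from outside, world axes, zero at the start; "torque": the same for the moment, N m; "gripper_width": opening from 0.0 (shut) to 1.0 (fully open).
Only numpy, scipy, OpenCV 4.12 (cv2) and the standard library are available. Lean on these libraries where they do the work, as an engineer would, in place of code of your own. Each camera call takes 0.05 s, during which the arm holds its last target. There are 200 camera calls.

TASK

Take the linchpin from its stand, find the cross hole in the carrier's post and slide the pin in from the robot's side until its shoulder is fully home, ring still raised and without forcing it. Then swing the sprung ring down over the post and press its tab until it snaps past the pin's nose, and let go of everything. Leave the other things on the bench where they are.

Things in the scene. Friction and masses are not known exactly. Their poses are not given: they have to be found in the camera images.
- carrier: Fixed tube rack carrier: blue board 220 x 380 mm, 20 mm thick; on its +y half a steel rack of glass tubes (167 mm high, near wall at y = +110 mm), from which a low steel strap runs to an upright steel post. Origin on the bench below the post, z up. The strap's top is 58 mm above the bench; round the post it spans x = -27 to +27 mm.
- eye (a point): REFERENCE point on the post's axis, 78 mm above the bench, carrier's axes: the cross hole's lowest setting. The pin goes in along +x, from the robot's side. The post is screwed to a new height each time and locked there: the real hole centre is 2 to 14 mm straight above this point (x, y are right): find it by touch or sight. Hole square, 11 mm wide, level, right through.
- post_top (a point): REFERENCE point below the middle of the flat top of the post's head, a steel block 34 mm along x, 20 mm along y and 28 mm high with the hole at its middle: the real top is always 14 mm above the real hole centre, so it is 2 to 14 mm straight above this point. Carrier's axes. The post does not give when touched.
- pin: Loose linchpin, about 70 g. Origin on its axis at the shoulder, x to the nose, z up in its stand. Shank 9 mm thick, round, ball nose ending 44.5 mm from the shoulder; first 10 mm square so it cannot turn. Home: shoulder on the post's near face, origin 17 mm before the post axis along the eye's x, pin's x and z along the eye's. Over 35 N between pin and carrier is forcing it; 5 to 15 N is plenty.
- grip (a point): Middle of the pin's flat grey plastic grip, on the axis 24 mm behind the shoulder, pin's axes: pinch it here across y, from above. Grip x = -37 to -9 mm from the shoulder, 10 mm thick in y, 18 mm high in z, centred on the axis; before it a 16 x 16 mm steel head (x = -9 to 0) that carries the ring's hinge.
- ring (a joint): Angle (rad) of the pin's wire ring about a cross axis (pin's y) 4 mm behind the shoulder. 0: level along the shank, crossbar (48.5 mm from the hinge) at the nose; positive: raised, at most 1.05; stop at -0.25. Stays where left. 26 mm wide inside, so it passes the post. Sprung lengthwise: from +0.11 to -0.11 it is pressed (3 to 6 N at the tab) over the nose; locked below -0.13, when the pin keeps 9 mm play.
- tab (a point): Middle of the flat thumb tab on the ring's crossbar: 22 x 22 mm plate, 3 mm thick, continuing the ring outwards from 50 to 72 mm from the hinge; this point is 63 mm from it. Ring's axes: x outwards, z its upper face when level. Press the tab down from above following its arc, with the fingers beyond the nose; over 20 N strains pin and post (60 N between them).
- rest: Fixed aluminium stand in which the pin lies level, its axis 48 mm above the bench. Origin on the bench, x along the groove. Base 70 x 60 x 8 mm (x = -5 to 65 mm); block 18 mm wide, x = 6 to 36 mm, groove 11 mm wide, open on top, walls up to 51.5 mm. The pin's shoulder is within 4 mm of the origin in x; head and grip overhang at -x. Lift it straight up.
- beaker: Bystander, not to be moved: glass beaker, 64 mm across, 85 mm high; origin at its underside.
- flask: Bystander, not to be moved: stoppered glass flask, 68 mm across, 155 mm high; origin at its underside.
- jar: Bystander, not to be moved: white jar with blue cap, 60 mm across, 85 mm high; origin at its underside.
- spatula: Bystander, not to be moved: wooden spoon-spatula lying flat on the bench.
- marker: Bystander, not to be moved: orange marker pen, 120 mm long, 17 mm thick, lying flat; origin at its underside.
- stopper: Bystander, not to be moved: rubber stopper, 26 mm across, 24 mm high, standing on the carrier's board; origin at its underside.
- weight: Bystander, not to be moved: brass balance weight, 28 mm across, 46 mm high; origin at its underside.
There are look-alikes about, which are no part of the job. Of the things that look like the pin, the largest one is meant.

How it is judged:
On the way:
1. the pin is through the post's hole with its shoulder within 3 mm of the post's face, the ring still raised (x of pin in the frame of eye between -0.02 and -0.013 m and y of pin in the frame of eye between -0.003 and 0.003 m and z of pin in the frame of eye between -0.002 and 0.018 m and angle between the x axis of pin and the x axis of eye, either way round below 0.2 rad and value of joint ring above 0.4 rad), for 0.2 s.
At the end, for the whole second after the job is handed in: The pin is through the post's cross hole (it may have slid back by the locked ring's play, 9 mm; with the margin at most 11 mm), its ring is snapped past the nose (ring angle below -0.13 rad), and the pin is at rest and released (x of pin in the frame of eye between -0.028 and -0.013 m and y of pin in the frame of eye between -0.003 and 0.003 m and z of pin in the frame of eye between -0.002 and 0.018 m and angle between the x axis of pin and the x axis of eye, either way round below 0.2 rad and value of joint ring below -0.13 rad and linear speed of pin below 0.02 m/s); the robot touches nothing.
It fails at once if the pin is forced into the hole: more than 35 N between the pin and the carrier while the ring is still raised (above 0.5 rad) (contact force between pin and carrier above 35 N and value of joint ring above 0.5 rad).
It fails at once if the pin is strained: more than 60 N between the pin (with its ring) and the carrier (contact force between pin and carrier above 60 N).
It fails at once if a bystander is moved by more than 25 mm (distance of any of beaker, flask, jar, spatula, marker, stopper, weight from where it was at the start of the episode above 0.025 m).
It also fails if it takes over 61 s, if anything falls off the work surface, if the arm or the gripper's body presses on something with over 40 N, if the wrist force passes 120 N, or if a joint passes its speed limit or range.

## Working session

There is one attempt and no reset: what is moved stays moved. The work goes in short steps, Python scripts to look and compute and a tool call to move; the robot and the scene stay as the last step left them, time stands still between calls to the robot, and variables do not carry over. Pictures are saved under pics/ and viewed, on a budget of 10 in all, crops included, one or two more only if the job needs it, and the job is handed in when it is done.

Besides the shell and the picture viewer there is one more tool, called after "Call:" in YAML: its name, and indented under it one key for each argument. send_rows: Moves the arm, as the interface text tells. Shift numbers are shares of 0.04 m and turn numbers shares of 5 degrees, none past 1 either way. Its arguments: {"type":"object","properties":{"claw":{"type":"array","items":{"type":"number"}},"xyz":{"type":"array","items":{"type":"array","items":{"type":"number"}}},"turn":{"type":"array","items":{"type":"number"}}},"required":["claw","xyz","turn"]}

```bash
ls; mkdir -p pics
cat > h.py <<'E'
import numpy as np, cv2
from scipy.spatial.transform import Rotation as R
from bench import read_state, imaging, env, spotter
def cam(name):
    c=imaging.get_calibration(name); f=192/np.tan(np.radians(c["vfov"])/2)
    if "hand_eye" in c:
        s=read_state(); T=np.eye(4); T[:3,:3]=R.from_rotvec(s["tcp_rot"]).as_matrix(); T[:3,3]=s["tcp_pos"]
        T=T@np.array(c["hand_eye"])
    else:
        T=np.eye(4); a=np.array(c["attitude"]); T[:3,:3]=a if a.shape==(3,3) else R.from_rotvec(a).as_matrix(); T[:3,3]=c["eye"]
    return c,f,T
def grab(name):
    c,f,T=cam(name); p,d=imaging.grab_frame(name); return p,d,(c,f,T)
def pt(u,v,d,C):
    c,f,T=C; u,v,d=map(np.asarray,(u,v,d))
    q=np.stack([(u-c["cx"])/f*d,-(v-c["cy"])/f*d,-d],-1); return q@T[:3,:3].T+T[:3,3]
def ray(u,v,z,C):  # hit plane z
    a=pt(u,v,1.,C); o=C[2][:3,3]; return o+(a-o)*(z-o[2])/(a[2]-o[2])
def proj(P,C):
    c,f,T=C; q=(np.asarray(P)-T[:3,3])@T[:3,:3]; return np.stack([c["cx"]-f*q[...,0]/q[...,2],c["cy"]+f*q[...,1]/q[...,2]],-1)
E
python3 - <<'E'
from h import *
np.set_printoptions(precision=3,suppress=True)
for n in ["scene","side","wrist"]:
    p,d,C=grab(n); cv2.imwrite(f"pics/{n}.png",p[...,::-1]); np.savez(f"{n}.npz",p=p,d=d,T=C[2])
    print(n,{k:np.round(v,3) if not isinstance(v,str) else v for k,v in C[0].items()})
    for t in ["pin","rest","carrier","eye","grip","tab"]:
        for r in spotter.place_of(n,t)[:4]:
            u,v=r["xy"]; dd=d[min(383,max(0,int(v))),min(511,max(0,int(u)))]
            print(" ",t,round(r["score"],2),np.round(r["xy"]),pt(u,v,dd,C))
print(read_state())
a=cv2.imread("pics/scene.png");b=cv2.imread("pics/side.png")
E
```

```text
pics
scene {'vfov': np.float64(56.982), 'cx': np.float64(248.124), 'cy': np.float64(182.413), 'eye': array([ 1.006, -0.025,  0.7  ]), 'attitude': array([0.424, 0.606, 1.802])}
  pin 0.78 [204. 170.] [ 0.543 -0.29   0.05 ]
  pin 0.78 [254. 242.] [ 0.668 -0.128  0.008]
  pin 0.57 [244. 162.] [ 0.466 -0.219  0.013]
  rest 0.81 [205. 184.] [ 0.565 -0.283  0.025]
  carrier 0.95 [368. 226.] [0.562 0.1   0.018]
  eye 0.8 [379. 205.] [0.562 0.1   0.101]
  grip 0.82 [209. 164.] [ 0.528 -0.283  0.057]
  grip 0.49 [242. 164.] [ 0.463 -0.225  0.   ]
  grip 0.47 [258. 247.] [ 0.68  -0.116  0.014]
  grip 0.21 [267. 171.] [ 0.468 -0.157  0.001]
  tab 0.55 [192. 164.] [ 0.563 -0.308  0.087]
  tab 0.47 [242. 232.] [ 0.65  -0.163  0.003]
  tab 0.43 [237. 148.] [ 0.412 -0.254  0.001]
side {'vfov': np.float64(42.543), 'cx': np.float64(261.501), 'cy': np.float64(184.187), 'eye': array([ 0.261, -0.929,  0.844]), 'attitude': array([ 0.802, -0.141, -0.38 ])}
  pin 0.74 [276. 230.] [ 0.541 -0.296  0.05 ]
  pin 0.49 [230. 233.] [ 0.456 -0.234  0.012]
  pin 0.48 [295. 184.] [ 0.658 -0.147  0.007]
  rest 0.57 [
[... 919 characters left out ...]
[ 0.528 -0.285  0.   ]
  carrier 0.69 [273.  78.] [0.539 0.101 0.101]
  eye 0.55 [282.  77.] [0.547 0.102 0.102]
  grip 0.56 [222. 298.] [ 0.469 -0.216  0.008]
  grip 0.54 [364. 235.] [ 0.68  -0.106  0.009]
  tab 0.48 [338. 265.] [ 0.567 -0.     0.245]
{'time_s': 1.05, 'joint_pos': array([-0.155,  0.263, -0.048,  1.259, -0.   ,  1.415]), 'qd': array([ 0.001,  0.   , -0.001,  0.001,  0.002,  0.   ]), 'joint_efforts': array([ -0.001, -63.743,  38.477,   0.001,  -0.   ,  -0.   ]), 'tcp_pos': array([ 0.525, -0.   ,  0.304]), 'tcp_rot': array([ 2.221,  2.221, -0.   ]), 'contact_force': array([-0.985,  1.107, -0.606]), 'torque': array([-0.063, -0.015,  0.067]), 'gripper_width': 0.9994930556807221}
```

View pics/scene.png

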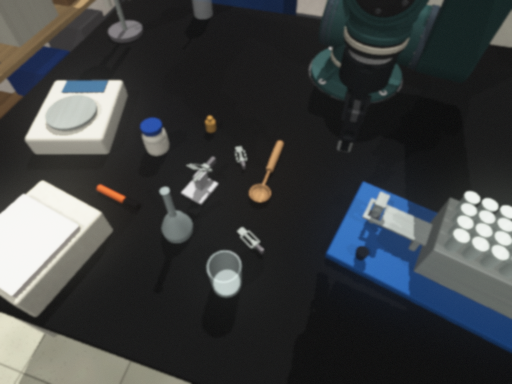

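View pics/side.png

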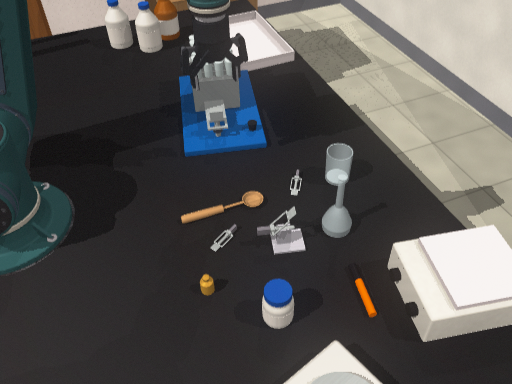

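Candidates for the pin: the one in the aluminium stand (scene 204,170 / side 276,230), and loose ones at scene (254,242) and (240,156), which lie flat on the bench. I pick the one in the stand. Next I check the choice in a close crop and measure the carrier.

Run:
```python
from h import *
np.set_printoptions(precision=4,suppress=True)
L={n:np.load(n+".npz") for n in ["scene","side","wrist"]}
def crop(n,x,y,w,h,W,H): return cv2.resize(L[n]["p"][y:y+h,x:x+w,::-1],(W,H),interpolation=cv2.INTER_CUBIC)
im=np.vstack([np.hstack([crop("scene",170,140,100,120,250,300),crop("side",205,160,110,100,330,300)]),np.hstack([crop("wrist",200,30,170,130,392,300),crop("scene",340,180,100,160,188,300)])])
cv2.imwrite("pics/c1.png",im)
for n in ["scene","side","wrist"]:
    p,d=L[n]["p"].astype(int),L[n]["d"]; c,f,_=cam(n); C=(c,f,L[n]["T"])
    v,u=np.mgrid[:384,:512]; P=pt(u,v,d,C); ok=d>0
    blue=ok&(p[...,2]>p[...,0]+50)&(abs(P[...,2]-.02)<.008)&(abs(P[...,0]-.55)<.3)&(P[...,1]>-.1)&(P[...,1]<.5)
    q=P[blue][:,:2].astype(np.float32); r=cv2.minAreaRect(q*1000); print(n,len(q),"board",r, P[blue][:,2].mean())
    hd=ok&(abs(P[...,0]-.545)<.035)&(abs(P[...,1]-.1)<.03)&(P[...,2]>.085)&(P[...,2]<.13)
    h=P[hd]; print(" head",len(h),h.mean(0) if len(h) else "",np.percentile(h[:,2],[10,50,90]) if len(h) else "", cv2.minAreaRect((h[:,:2]*1000).astype(np.float32)) if len(h)>4 else "")
    hi=ok&(abs(P[...,0]-.54)<.08)&(abs(P[...,1]+.29)<.06)&(P[...,2]>.03)&(P[...,2]<.2)
    h=P[hi]; print(" pin",len(h)); 
    for z0,z1 in [(.03,.06),(.06,.08),(.08,.12)]:
        k=h[(h[:,2]>z0)&(h[:,2]<z1)]
        if len(k)>4: print("  ",z0,len(k),k.mean(0),cv2.minAreaRect((k[:,:2]*1000).astype(np.float32)))
```

```text
scene 8335 board ((590.1434326171875, 221.2374267578125), (356.0656433105469, 221.03147888183594), 76.50867462158203) 0.02015419490161221
 head 180 [0.5496 0.1044 0.1009] [0.0948 0.102  0.1039] ((546.219970703125, 105.14529418945312), (19.937808990478516, 36.071388244628906), 76.82437133789062)
 pin 335
   0.03 271 [ 0.548  -0.2885  0.05  ] ((543.5780639648438, -289.3615417480469), (32.119022369384766, 78.87603759765625), 60.172367095947266)
   0.06 18 [ 0.5528 -0.2916  0.0693] ((552.6534423828125, -291.6629943847656), (32.927059173583984, 14.427830696105957), 77.24816131591797)
   0.08 46 [ 0.574  -0.2959  0.0939] ((572.7572631835938, -297.72979736328125), (32.74287414550781, 20.63825035095215), 73.66124725341797)
side 3549 board ((590.08740234375, 228.30419921875), (388.4873352050781, 219.95701599121094), 76.48477935791016) 0.01834034394597745
 head 127 [0.5432 0.098  0.0964] [0.088  0.0987 0.1017] ((544.2653198242188, 102.79144287109375), (28.34394073486328, 33.45323944091797), 77.93201446533203)
 pin 501
   0.03 359 [ 0.5397 -0.2958  0.0484] ((540.8855590820312, -292.76800537109375), (33.0700569152832, 79.78545379638672), 86.33527374267578)
   0.06 41 [ 0.5519 -0.2979  0.0693] ((554.20947265625, -295.9104309082031), (34.65787887573242, 21.118797302246094), 74.92176055908203)
   0.08 101 [ 0.5704 -0.3011  0.0906] ((570.2548217773438, -301.20928955078125), (34.8834228515625, 21.221223831176758), 75.52949523925781)
wrist 19059 board ((566.80126953125, 129.35693359375), (168.07733154296875, 220.66940307617188), 76.43502044677734) 0.01964213800057389
 head 953 [0.5453 0.1045 0.1014] [0.1006 0.1017 0.1027] ((545.4022216796875, 104.7308349609375), (20.145421981811523, 33.88705062866211), 76.42284393310547)
 pin 0
```

View pics/c1.png

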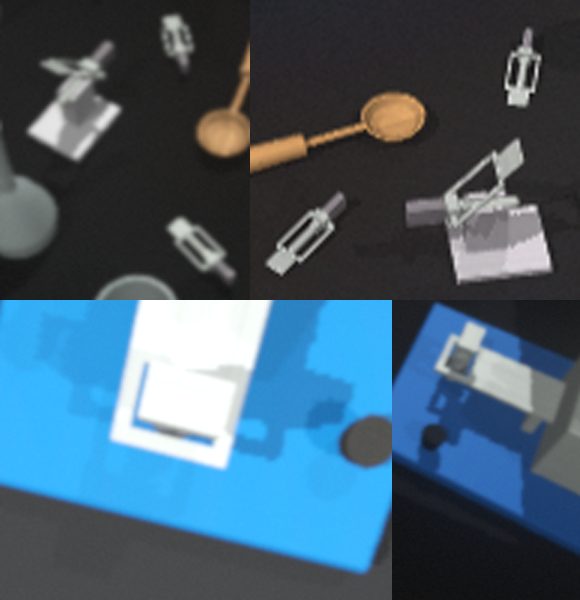

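Confirmed: the stand pin (scene 204,170) is clearly larger than the two loose ones. The carrier yaw is about -13.6° and the post is near (0.545, 0.105). I'm moving over the pin with tool x pointing back toward the robot, which keeps joint 6 within range.

Call:
send_rows:
  claw: [1,1,1,1,1,1,1,1,1,1,1,1,1,1,1,1,1,1,1,1]
  xyz:
    - [-0.9,0.02,0]
    - [-0.9,0.02,0]
    - [-0.9,0.02,0]
    - [-0.9,0.02,0]
    - [-0.9,0.02,0]
    - [-0.9,0.02,0]
    - [-0.9,0,0]
    - [-0.9,0,0]
    - [0,0,0.13]
    - [0,0,0.13]
    - [0,0,0.13]
    - [0,0,0.13]
    - [0,0,0.13]
    - [0,0,0.13]
    - [0,0,0.13]
    - [0,0,0.13]
    - [0,0,0.13]
    - [0,0,0.13]
    - [0,0,0.13]
    - [0,0,0.13]
  turn: [0,0,0,0,0,0,0,0,-1,-1,-1,-1,-1,-1,-1,-1,-1,-1,-1,-1]

```text
time_s: 3.05
tcp_pos: [0.5298, -0.288, 0.2412]
tcp_rot: [-0.808, -3.036, -0.0]
contact_force: [0.5, 0.6, 0.5]
gripper_width: 1.001
```

Call:
send_rows:
  claw: [1,1,1,1,1]
  xyz:
    - [0,0,0]
    - [0,0,0]
    - [0,0,0]
    - [0,0,0]
    - [0,0,0]
  turn: [-1,-1,-1,0,0]

```text
time_s: 3.55
tcp_pos: [0.5298, -0.288, 0.2415]
tcp_rot: [0.414, 3.114, -0.0]
contact_force: [-0.3, -0.6, -0.3]
gripper_width: 0.998
```

Run:
```python
from h import *
np.set_printoptions(precision=4,suppress=True)
p,d,C=grab("wrist"); np.savez("w2.npz",p=p,d=d,T=C[2]); s=read_state(); print(s["tcp_pos"],R.from_rotvec(s["tcp_rot"]).as_matrix(),s["joint_pos"],s["time_s"])
cv2.imwrite("pics/w2.png",cv2.resize(p[...,::-1],(768,576)))
for t in ["pin","grip","tab","rest"]:
    for r in spotter.place_of("wrist",t)[:2]:
        u,v=r["xy"]; print(t,round(r["score"],2),r["xy"],pt(u,v,d[int(v),int(u)],C), ray(u,v,.048,C))
v,u=np.mgrid[:384,:512]; P=pt(u,v,d,C)
near=(d>0)&(np.hypot(P[...,0]-.535,P[...,1]+.29)<.08)
for z0,z1 in [(.004,.014),(.044,.053),(.053,.06),(.06,.08),(.08,.13)]:
    m=(near&(P[...,2]>z0)&(P[...,2]<z1)).astype(np.uint8); n,l,st,ce=cv2.connectedComponentsWithStats(m)
    for i in range(1,n):
        if st[i,4]>60: k=P[l==i]; print(z0,st[i],k.mean(0),cv2.minAreaRect((k[:,:2]*1000).astype(np.float32)))
# carrier heights in first wrist picture
L=np.load("wrist.npz"); c,f,_=cam("wrist"); Q=pt(u,v,L["d"],(c,f,L["T"])); a=np.radians(-13.6)
q=Q-np.array([.5454,.1047,0]); x=q[...,0]*np.cos(a)+q[...,1]*np.sin(a); y=-q[...,0]*np.sin(a)+q[...,1]*np.cos(a)
for nm,m in [("top",(abs(x)<14)&(abs(x)<.012)&(abs(y)<.007)&(Q[...,2]>.09)),("strap",(abs(x)<.022)&(y>.03)&(y<.08)&(abs(Q[...,2]-.058)<.006)),("board",(x>-.07)&(x<-.03)&(abs(y)<.03)&(abs(Q[...,2]-.02)<.006))]:
    print(nm,m.sum(),np.median(Q[m],0))
```

```text
[ 0.5298 -0.288   0.2415] [[-0.9653  0.2612 -0.    ]
 [ 0.2612  0.9653  0.    ]
 [ 0.     -0.     -1.    ]] [-0.633   0.4201  0.0212  1.1719 -0.     -0.3687] 3.6
pin 0.74 [293.3, 91.9] [ 0.4539 -0.2284  0.0116] [ 0.4533 -0.2329  0.048 ]
pin 0.67 [411.4, 250.1] [ 0.6695 -0.129   0.0095] [ 0.6414 -0.1464  0.048 ]
grip 0.98 [425.7, 251.1] [ 0.6763 -0.1117  0.0084] [ 0.6466 -0.1318  0.048 ]
grip 0.71 [305.8, 102.7] [ 0.4672 -0.2188  0.0139] [ 0.4652 -0.2241  0.048 ]
tab 0.87 [378.0, 238.6] [ 0.6473 -0.1643  0.0029] [ 0.6184 -0.1791  0.048 ]
tab 0.8 [264.7, 57.4] [ 0.4148 -0.2477  0.0024] [ 0.4199 -0.2503  0.048 ]
rest 0.64 [253.0, 182.1] [ 0.5219 -0.2887  0.0563] [ 0.5242 -0.2894  0.048 ]
0.004 [230 179  21  56 546] [ 0.5518 -0.3173  0.0076] ((561.66455078125, -316.5355529785156), (22.854917526245117, 69.3802261352539), 72.98934936523438)
0.004 [262 179  21  56 565] [ 0.5643 -0.2736  0.0076] ((571.5939331054688, -279.6626281738281), (22.933486938476562, 69.51934814453125), 76.3014907836914)
0.004 [242 195  11  40 225] [ 0.5743 -0.313   0.0077] ((573.0552368164062, -310.9222717285156), (1
[... 390 characters left out ...]
38 472] [ 0.5221 -0.2858  0.0561] ((521.0886840820312, -285.36883544921875), (15.54983139038086, 37.222198486328125), 74.3209457397461)
0.06 [270 203   5  29 116] [ 0.5561 -0.2793  0.0698] ((555.4290161132812, -279.0569763183594), (3.9400112628936768, 20.12346839904785), 73.58741760253906)
0.06 [238 204   5  29 115] [ 0.5494 -0.3084  0.071 ] ((548.4720458984375, -308.4149169921875), (3.8426592350006104, 20.54570960998535), 76.19728088378906)
0.08 [238 231  37  34 786] [ 0.5718 -0.2991  0.0923] ((571.3922729492188, -299.25750732421875), (32.935569763183594, 22.52115249633789), 73.94132995605469)
top 452 [0.5452 0.1047 0.1017]
strap 2092 [0.5587 0.1544 0.0577]
board 1944 [0.4969 0.1175 0.0197]
```

View pics/w2.png

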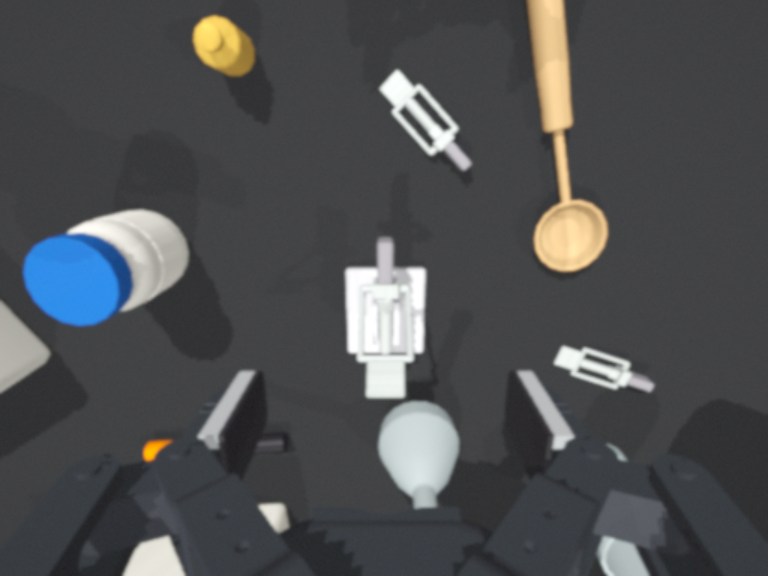

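The picture shows the pin in its stand at (385,240-395) in the enlarged view, with the ring raised about 0.86 rad. The flask is beyond the tab at (420,450) and the jar at (130,270) is well to the side. Descending to grasp the grip.

Call:
send_rows:
  claw: [1,1,1,1,1,1,1,0,0,0,0,0,0,0,0]
  xyz:
    - [0.365,0.01,0]
    - [0,0,0.9]
    - [0,0,0.9]
    - [0,0,0.9]
    - [0,0,0.5]
    - [0,0,0.287]
    - [0,0,0]
    - [0,0,0]
    - [0,0,0]
    - [0,0,0]
    - [0,0,0]
    - [0,0,0]
    - [0,0,0]
    - [0,0,0]
    - [0,0,0]
  turn: [0,0,0,0,0,0,0,0,0,0,0,0,0,0,0]

```text
time_s: 5.3
tcp_pos: [0.5159, -0.2839, 0.1022]
tcp_rot: [0.41, 3.114, -0.0]
contact_force: [-1.4, 0.8, 6.2]
gripper_width: 0.104
```

Call:
send_rows:
  claw: [0,0,0,0,0,0,0]
  xyz:
    - [0,0,-0.2]
    - [0,0,-0.5]
    - [0,0,-0.8]
    - [0,0,-1]
    - [0,0,-0.5]
    - [0,0,0]
    - [0,0,0]
  turn: [0,0,0,0,0,0,0]

```text
time_s: 6.0
tcp_pos: [0.5157, -0.2838, 0.2218]
tcp_rot: [-0.41, -3.115, 0.0]
contact_force: [-0.0, -1.1, -0.8]
gripper_width: 0.102
```

Run:
```python
from h import *
np.set_printoptions(precision=4,suppress=True)
p,d,C=grab("wrist"); s=read_state(); print(s["tcp_pos"],s["gripper_width"],s["contact_force"],s["joint_pos"])
q,ds,Cs=grab("side"); uv=proj(s["tcp_pos"]-[0,0,.054],Cs).astype(int); print(uv)
x,y=uv; a=q[max(0,y-50):y+50,max(0,x-50):x+80,::-1]
cv2.imwrite("pics/w3.png",np.hstack([cv2.resize(p[100:,100:400,::-1],(400,378)),cv2.resize(a,(390,378),interpolation=cv2.INTER_CUBIC)]))
M=R.from_rotvec(s["tcp_rot"]).as_matrix()
for cam_,dd,CC in [("wrist",d,C),("side",ds,Cs)]:
    v,u=np.mgrid[:384,:512]; P=pt(u,v,dd,CC); t=(P-s["tcp_pos"])@M   # tool coords
    m=(dd>0)&(abs(t[...,1])<.02)&(t[...,0]<-.012)&(t[...,0]>-.1)&(t[...,2]>-.02)&(t[...,2]<.075)
    k=t[m]; print(cam_,len(k))
    for lo,hi in [(-.02,.02),(.02,.04),(.045,.06)]:
        j=k[(k[:,2]>lo)&(k[:,2]<hi)]
        if len(j)>5: print(lo,len(j),j.mean(0),j.min(0),j.max(0),cv2.minAreaRect((j[:,:2]*1000).astype(np.float32)))
```

```text
[ 0.5154 -0.2836  0.2211] 0.10528300100291393 [-0.1209  0.2629 -1.5904] [-0.6415  0.4065 -0.0582  1.1073 -0.0001 -0.3796]
[261 189]
wrist 803
0.045 793 [-0.0281  0.0006  0.0482] [-0.0483 -0.0063  0.045 ] [-0.012   0.0077  0.054 ] ((-29.830650329589844, -0.1383523941040039), (35.53887176513672, 14.086079597473145), 6.228358268737793)
side 324
-0.02 119 [-0.0524 -0.0049  0.0082] [-0.0681 -0.0198 -0.0197] [-0.0123  0.0144  0.0199] ((-43.99365234375, -11.442728042602539), (30.825878143310547, 59.03266143798828), 49.46696853637695)
0.02 51 [-0.0414 -0.0026  0.0297] [-0.0512 -0.0195  0.0201] [-0.0322  0.0162  0.0397] ((-41.74571990966797, -1.636819839477539), (18.93585777282715, 35.79379653930664), 0.512259840965271)
0.045 136 [-0.0368 -0.0045  0.052 ] [-0.0665 -0.0199  0.0456] [-0.0152  0.015   0.0593] ((-39.71452331542969, -8.755939483642578), (45.743717193603516, 35.355045318603516), 21.3879337310791)
```

View pics/w3.png

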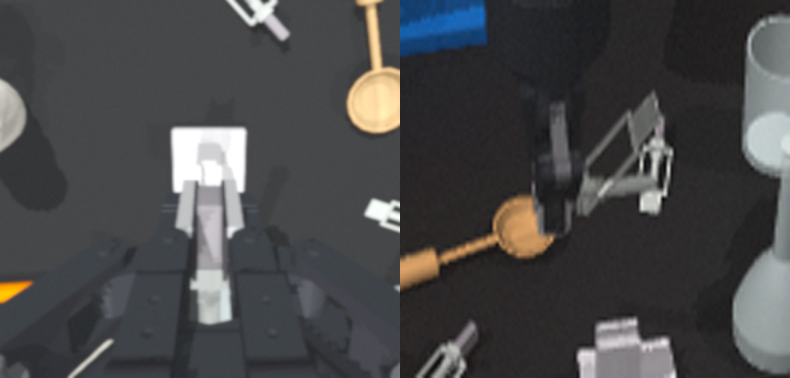

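The pin is held level with its ring raised. In the right panel the shank runs at about (615,190) and the tab is at (645,110). Moving above and slightly past the post so the wrist camera can see the head from the same side.

Call:
send_rows:
  claw: [0,0,0,0,0,0,0,0,0,0,0,0,0,0,0]
  xyz:
    - [0,0,-0.5]
    - [0,0.4,-0.5]
    - [0.1,0.8,-0.5]
    - [0.1,0.959,-0.5]
    - [0.1,0.96,0]
    - [0.1,0.96,0]
    - [0.1,0.96,0]
    - [0.1,0.96,0]
    - [0.1,0.96,0]
    - [0.1,0.96,0]
    - [0.1,0.96,0]
    - [0.17,0.673,0]
    - [0.1,0,0]
    - [0,0,0]
    - [0,0,0]
  turn: [0,0,0,0,0,0,0,0,0,0,0,0,0,-0.31,0]

```text
time_s: 7.6
tcp_pos: [0.5694, 0.0967, 0.3014]
tcp_rot: [-0.366, -3.119, 0.001]
contact_force: [0.0, -0.9, -0.0]
gripper_width: 0.102
```

```bash
cat > head.py <<'E'
from h import *
np.set_printoptions(precision=4,suppress=True)
def head(name):
    p,d,C=grab(name); s=read_state(); v,u=np.mgrid[:384,:512]; P=pt(u,v,d,C)
    near=(d>0)&(np.hypot(P[...,0]-.545,P[...,1]-.105)<.03)
    m=near&(abs(P[...,2]-.1015)<.005); k=P[m]
    r=cv2.minAreaRect((k[:,:2]*1000).astype(np.float32)); st=P[(d>0)&(abs(P[...,2]-.058)<.006)&(np.hypot(P[...,0]-.565,P[...,1]-.16)<.03)]
    print(name,"head",len(k),np.median(k[:,2]),r,"strap z",len(st),np.median(st[:,2]) if len(st) else "")
    return p,d,C,s,P
E
python3 - <<'E'
from head import *
p,d,C,s,P=head("wrist"); print(s["tcp_pos"],R.from_rotvec(s["tcp_rot"]).as_matrix()[:,0],s["contact_force"],s["joint_pos"])
cv2.imwrite("pics/w4.png",cv2.resize(p[...,::-1],(512,384)))
E
```

```text
wrist head 728 0.10169948354021627 ((545.4596557617188, 104.55543518066406), (19.865013122558594, 33.84786605834961), 76.20367431640625) strap z 1964 0.05770838854632504
[0.5695 0.0965 0.3016] [-0.9725  0.2331  0.0006] [ 0.551   0.6849 -2.1377] [ 0.0269  0.3555  0.0823  1.2983 -0.0002  0.2621]
```

View pics/w4.png

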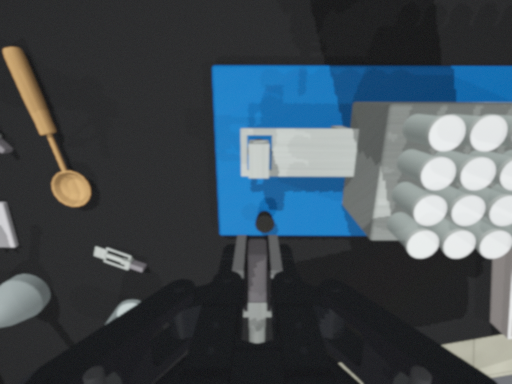

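The picture shows the head at (259,158), clear of the pin at (258,240-340), and the stopper at (265,222) on the far side. Both views agree: post (0.5455, 0.1046), yaw -13.7°, top at 0.102 once corrected by the strap, so the hole is at about 0.088. Moving to the pre-insert pose.

Call:
send_rows:
  claw: [0,0,0,0,0,0,0,0,0,0,0]
  xyz:
    - [0.5,0.02,0]
    - [1,0.02,0]
    - [1,0.023,0]
    - [0.47,0,0.3]
    - [0,0,0.9]
    - [0,0,1]
    - [0,0,1]
    - [0,0,0.6]
    - [0,0,0.18]
    - [0,0,0]
    - [0,0,0]
  turn: [0,0,0,0,0,0,0,0,0,0,0]

```text
time_s: 8.75
tcp_pos: [0.4553, 0.1272, 0.1439]
tcp_rot: [0.369, 3.118, 0.0]
contact_force: [0.0, -0.1, -0.4]
gripper_width: 0.107
```

Run:
```python
from head import *
s=read_state(); M=R.from_rotvec(s["tcp_rot"]).as_matrix(); print(s["tcp_pos"],M[:,0],s["contact_force"])
q=(s["tcp_pos"]-np.array([.5455,.1046,.088])); a=np.radians(-13.7); print("grip in eye frame",q[0]*np.cos(a)+q[1]*np.sin(a),-q[0]*np.sin(a)+q[1]*np.cos(a),q[2]-.0542)
p,d,C=grab("wrist"); v,u=np.mgrid[:384,:512]; t=(pt(u,v,d,C)-s["tcp_pos"])@M
for lo in np.arange(-.075,.02,.004):
    m=(d>0)&(abs(t[...,1])<.0025)&(t[...,0]>lo)&(t[...,0]<lo+.004)&(t[...,2]>.03)&(t[...,2]<.06)
    if m.sum()>3: print("wx",round(lo+.002,3),m.sum(),np.median(t[m],0))
q,d,C=grab("side"); 
ax,off=M[:,0],s["tcp_pos"]+M[:,2]*.0542
ps=[proj(off-ax*k,C) for k in (.0,.024,.0685)]; print("axis px grip, shoulder, nose",ps)
x,y=ps[1].astype(int); x0,y0=x-50,y-45
b=cv2.resize(q[y0:y0+90,x0:x0+120,::-1],(720,540),interpolation=cv2.INTER_CUBIC)
for k in ps: cv2.circle(b,tuple(((k-[x0,y0]+.5)*6).astype(int)),4,(0,0,255),1)
cv2.imwrite("pics/s5.png",b)
```

```text
[0.4553 0.1272 0.1439] [-0.9724  0.2331 -0.0014] [ 0.0461 -0.0822 -0.3917]
grip in eye frame -0.09302465521241338 0.000553274468292151 0.0017114757913505585
wx -0.045 28 [-0.044  -0.0003  0.0509]
wx -0.041 48 [-0.041  -0.      0.0506]
wx -0.037 53 [-0.0369 -0.      0.0507]
wx -0.033 46 [-0.033   0.      0.0503]
wx -0.029 54 [-0.029   0.      0.0502]
wx -0.025 9 [-0.0236  0.0011  0.0471]
wx -0.021 64 [-0.0208  0.0001  0.0467]
wx -0.017 58 [-0.0173 -0.0004  0.0469]
wx -0.013 53 [-0.0128  0.0001  0.046 ]
wx -0.009 71 [-0.009  -0.0004  0.0459]
wx -0.005 60 [-0.0051  0.0001  0.0457]
wx -0.001 75 [-0.0011 -0.0004  0.0458]
wx 0.003 72 [ 0.003  -0.0001  0.0459]
wx 0.007 69 [ 0.0069 -0.0003  0.0458]
wx 0.011 121 [0.0119 0.0001 0.0466]
wx 0.015 100 [ 0.0132 -0.0003  0.0532]
axis px grip, shoulder, nose [array([180.2438, 116.5052]), array([189.4861, 115.4932]), array([206.5318, 113.6267])]
```

View pics/s5.png

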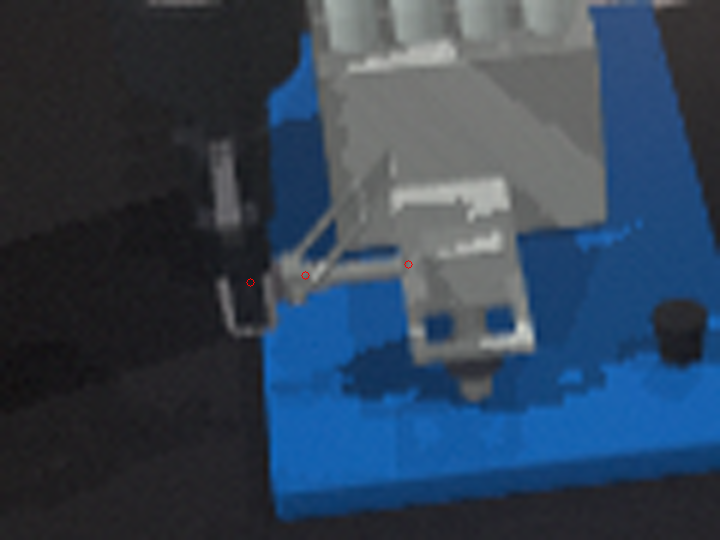

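The picture shows the nose level with the head's near face at about (405,262), with the ring raised. Correcting 1.5 mm down and 0.5 mm sideways.

Call:
send_rows:
  claw: [0,0,0]
  xyz:
    - [0,0,0]
    - [0,0,0]
    - [0,0,0]
  turn: [0,0,0]

```text
time_s: 9.15
tcp_pos: [0.4547, 0.1275, 0.1431]
tcp_rot: [0.368, 3.119, 0.0]
contact_force: [0.4, -0.2, -0.5]
gripper_width: 0.105
```

Call:
send_rows:
  claw: [0,0,0,0,0,0,0,0]
  xyz:
    - [0,-0.015,0.022]
    - [-0.08,0,0]
    - [-0.08,0,0]
    - [-0.025,0,0]
    - [-0.025,0,0]
    - [-0.025,0,0]
    - [0,0,0]
    - [0,0,0]
  turn: [0,0,0,0,0,0,0,0]

```text
time_s: 9.95
tcp_pos: [0.4635, 0.1247, 0.1419]
tcp_rot: [-0.368, -3.12, -0.0]
contact_force: [-0.3, -0.1, -1.4]
gripper_width: 0.103
```

Call:
send_rows:
  claw: [0,0,0,0,0,0]
  xyz:
    - [-0.025,0,0]
    - [-0.025,0,0]
    - [-0.025,0,0]
    - [-0.025,0,0]
    - [0,0,0]
    - [0,0,0]
  turn: [0,0,0,0,0,0]

```text
time_s: 10.55
tcp_pos: [0.4674, 0.1237, 0.1419]
tcp_rot: [-0.368, -3.12, 0.0]
contact_force: [-0.7, 0.6, -0.1]
gripper_width: 0.1
```

Call:
send_rows:
  claw: [0,0,0,0,0,0,0,0,0]
  xyz:
    - [-0.05,0,0]
    - [-0.075,0,0]
    - [-0.1,0,0]
    - [-0.1,0,0]
    - [-0.1,0,0]
    - [-0.1,0,0]
    - [-0.075,0,0]
    - [0,0,0]
    - [0,0,0]
  turn: [0,0,0,0,0,0,0,0,0]

```text
time_s: 11.45
tcp_pos: [0.4907, 0.1181, 0.1419]
tcp_rot: [-0.368, -3.12, 0.0]
contact_force: [0.2, -0.2, -0.2]
gripper_width: 0.107
```

Call:
send_rows:
  claw: [0,0,0,0,0,0,0,0,0,0]
  xyz:
    - [-0.04,0,0]
    - [-0.04,0,0]
    - [-0.04,0,0]
    - [-0.04,0,0]
    - [-0.04,0,0]
    - [-0.04,0,0]
    - [-0.04,0,0]
    - [-0.04,0,0]
    - [0,0,0]
    - [0,0,0]
  turn: [0,0,0,0,0,0,0,0,0,0]

```text
time_s: 12.45
tcp_pos: [0.5034, 0.1151, 0.1419]
tcp_rot: [0.368, 3.12, -0.0]
contact_force: [0.3, -1.9, 0.3]
gripper_width: 0.108
```

Call:
send_rows:
  claw: [0,0,0,0,0,0]
  xyz:
    - [-0.0125,0,0]
    - [-0.0125,0,0]
    - [-0.0125,0,0]
    - [-0.0125,0,0]
    - [0,0,0]
    - [0,0,0]
  turn: [0,0,0,0,0,0]

```text
time_s: 13.05
tcp_pos: [0.5052, 0.1147, 0.1419]
tcp_rot: [-0.368, -3.12, 0.0]
contact_force: [-0.8, -0.4, -1.8]
gripper_width: 0.106
```

Call:
send_rows:
  claw: [0,0,0,0]
  xyz:
    - [-0.0125,0,0]
    - [-0.0125,0,0]
    - [0,0,0]
    - [0,0,0]
  turn: [0,0,0,0]

```text
time_s: 13.45
tcp_pos: [0.5061, 0.1144, 0.1419]
tcp_rot: [-0.368, -3.12, 0.0]
contact_force: [-1.9, -1.9, -1.0]
gripper_width: 0.102
```

Call:
send_rows:
  claw: [0,0,0,0]
  xyz:
    - [-0.0125,0,0]
    - [-0.0125,0,0]
    - [0,0,0]
    - [0,0,0]
  turn: [0,0,0,0]

```text
time_s: 13.85
tcp_pos: [0.5063, 0.1144, 0.1418]
tcp_rot: [-0.367, -3.118, -0.0]
contact_force: [-6.7, -0.3, 3.8]
gripper_width: 0.102
```

The shoulder is home: the force rose to about 7 N and motion stopped with the grip at -40.4 mm (-41 mm nominal). Releasing, lifting, closing the fingers and looking at the ring.

Call:
send_rows:
  claw: [0.4,0.4,0.4,0.4,0.4,0.4,0.4,0.4,0,0,0,0,0]
  xyz:
    - [0,0,0]
    - [0,0,0]
    - [0,0,0]
    - [0,0,0]
    - [0,0,-0.3]
    - [0,0,-0.8]
    - [0,0,-1]
    - [0,0,-1]
    - [0,0,-0.5]
    - [0,0,0]
    - [0,0,0]
    - [0,0,0]
    - [0,0,0]
  turn: [0,0,0,0,0,0,0,0,0,0,0,0,0]

```text
time_s: 15.15
tcp_pos: [0.5068, 0.1142, 0.2849]
tcp_rot: [-0.368, -3.118, 0.001]
contact_force: [0.0, -0.4, -0.1]
gripper_width: 0.002
```

```bash
cat > ring.py <<'E'
from head import *
a=np.radians(-13.7); E=np.array([[np.cos(a),np.sin(a),0],[-np.sin(a),np.cos(a),0],[0,0,1]]); O=np.array([.5455,.1046,.088])
def tips():
    s=read_state(); t=E@(s["tcp_pos"]-O); print("TCP eye",t,"tip z",t[2]-.073,"w",s["gripper_width"],"F",s["contact_force"],"t",s["time_s"]); return s
def look(name):
    p,d,C=grab(name); v,u=np.mgrid[:384,:512]; q=(pt(u,v,d,C)-O)@E.T
    m=(d>0)&(abs(q[...,1])<.018)&(q[...,0]>-.07)&(q[...,0]<.07)&(q[...,2]>-.025)&(q[...,2]<.075)
    return p,d,C,q,m
E
python3 - <<'E'
from ring import *
tips()
for n in ["side","scene","wrist"]:
    p,d,C,q,m=look(n); k=q[m&(q[...,2]>.018)&(abs(q[...,1])<.013)]; k=k[k[:,0]>-.03]
    print(n,len(k)); 
    if len(k): th=np.arctan2(k[:,2],k[:,0]+.021); r=np.hypot(k[:,2],k[:,0]+.021); print(np.percentile(th[r>.052],[10,50,90]) if (r>.052).any() else "", r.max(), k[np.argmax(r)])
    cv2.imwrite(f"pics/r_{n}.png",p[...,::-1])
    c=proj(O,C).astype(int); print(c)
    g=q[m&(q[...,0]<-.018)&(abs(q[...,1])<.004)&(abs(q[...,2]-.009)<.006)]
    if len(g)>5: print(" grip top",len(g),np.median(g,0),g[:,0].min(),np.polyfit(g[:,0],g[:,2],1))
    if n=="side": A=cv2.resize(p[c[1]-45:c[1]+45,c[0]-40:c[0]+40,::-1],(400,450),interpolation=cv2.INTER_CUBIC)
    if n=="wrist": B=cv2.resize(p[:288,128:384,::-1],(400,450))
cv2.imwrite("pics/r1.png",np.hstack([A,B]))
E
```

```text
TCP eye [-0.0399  0.0001  0.1969] tip z 0.12388293133342514 w 0.0019635888649916222 F [ 0.0219 -0.4209 -0.1432] t 15.15
side 51
[0.8111 0.8376 0.8636] 0.0702076019680637 [ 0.0242 -0.0089  0.0537]
[215 113]
 grip top 24 [-0.0335 -0.0013  0.0058] -0.054193372031590185 [-0.0561  0.0039]
scene 33
[0.8173 0.8388 0.8554] 0.07405729658119317 [0.0287 0.0052 0.0549]
[380 202]
 grip top 44 [-0.0384  0.0001  0.0081] -0.05229229595416849 [-0.0358  0.0068]
wrist 12
 0.04190707627023927 [ 0.0071 -0.0128  0.0311]
[255 222]
 grip top 282 [-0.0369 -0.0002  0.0074] -0.054232845207030735 [-0.0161  0.0068]
```

View pics/r1.png

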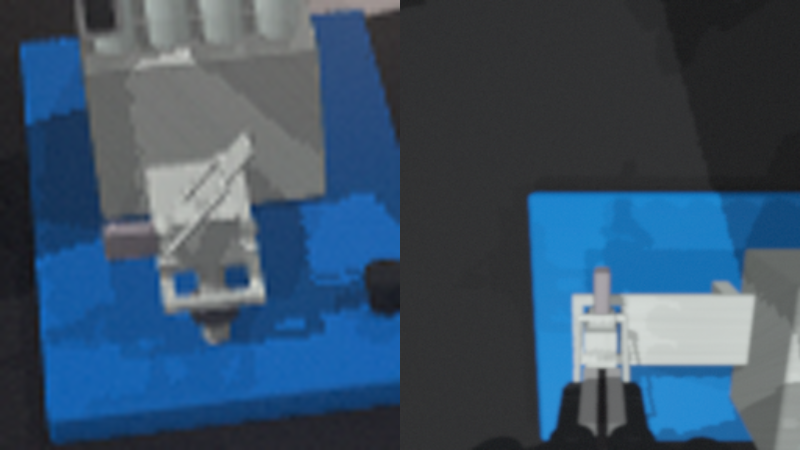

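The pin is home and the ring is still raised: grip at (130,240) in the left panel, tab at (237,160), about 0.84 rad. Moving the closed fingertips over the tab and following its arc down.

Call:
send_rows:
  claw: [0,0,0,0,0,0,0,0,0]
  xyz:
    - [-0.5,0,0]
    - [-0.8,0,0]
    - [-0.275,0,0]
    - [0,0,0]
    - [0,0,0.6]
    - [0,0,0.7]
    - [0,0,0.3]
    - [0,0,0]
    - [0,0,0]
  turn: [0,0,0,0,0,0,0,0,0]

```text
time_s: 16.2
tcp_pos: [0.5683, 0.0997, 0.2229]
tcp_rot: [0.368, 3.119, 0.0]
contact_force: [0.2, 0.0, 0.6]
gripper_width: -0.001
```

```bash
python3 -c "
from ring import *
tips()"
```

```text
TCP eye [0.0233 0.0007 0.1349] tip z 0.06185858777874968 w -0.0007705477800287852 F [0.1557 0.013  0.5868] t 16.2
```

Call:
send_rows:
  claw: [0,0,0,0,0,0,0,0,0,0,0]
  xyz:
    - [0,-0.01,0.12]
    - [-0.0875,0,0.125]
    - [-0.0875,0,0.1125]
    - [-0.08,0,0.1075]
    - [-0.08,0,0.105]
    - [-0.065,0,0.125]
    - [-0.05,0,0.1125]
    - [-0.0325,0,0.1375]
    - [-0.0175,0,0.1175]
    - [0,0,0]
    - [0,0,0]
  turn: [0,0,0,0,0,0,0,0,0,0,0]

```text
time_s: 17.3
tcp_pos: [0.5876, 0.0946, 0.1794]
tcp_rot: [-0.368, -3.12, 0.0]
contact_force: [0.0, -0.2, 0.2]
gripper_width: -0.0
```

Run:
```python
from ring import *
tips()
p,d,C,q,m=look("side"); c=proj(O,C).astype(int); A=cv2.resize(p[c[1]-45:c[1]+45,c[0]-40:c[0]+60,::-1],(500,450),interpolation=cv2.INTER_CUBIC)
cv2.imwrite("pics/r2.png",A)
```

```text
TCP eye [0.0433 0.0002 0.0914] tip z 0.018363331403155367 w -6.377603542425291e-05 F [ 0.0229 -0.1652  0.165 ] t 17.3
```

View pics/r2.png

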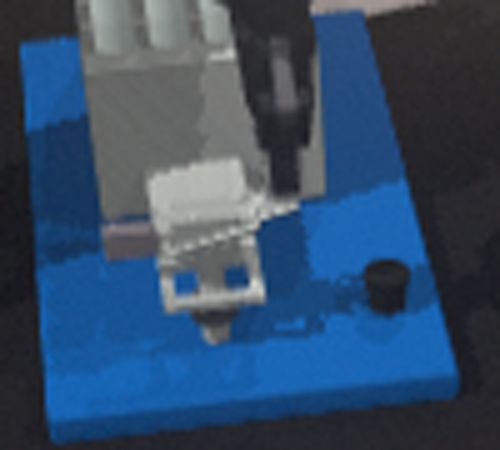

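The ring has followed the fingers, with the tab now under the tips at (285,200), about 0.25 rad. Continuing down in small steps and watching the force.

Call:
send_rows:
  claw: [0,0,0,0,0,0,0]
  xyz:
    - [0,0,0.1]
    - [0,0,0.1]
    - [0,0,0.05]
    - [0,0,0.05]
    - [0,0,0.05]
    - [0,0,0.03]
    - [0,0,0]
  turn: [0,0,0,0,0,0,0]

```text
time_s: 18.05
tcp_pos: [0.5881, 0.0945, 0.1644]
tcp_rot: [0.368, 3.119, 0.0]
contact_force: [0.9, -0.4, 1.3]
gripper_width: -0.007
```

Call:
send_rows:
  claw: [0,0,0,0,0]
  xyz:
    - [0,0,0.03]
    - [0,0,0.03]
    - [0,0,0.03]
    - [0,0,0.03]
    - [0,0,0]
  turn: [0,0,0,0,0]

```text
time_s: 18.55
tcp_pos: [0.5879, 0.0945, 0.1594]
tcp_rot: [0.368, 3.12, 0.0]
contact_force: [2.3, -0.2, 2.1]
gripper_width: 0.001
```

Call:
send_rows:
  claw: [0,0,0,0,0]
  xyz:
    - [0,0,0.03]
    - [0,0,0.03]
    - [0,0,0.03]
    - [0,0,0.03]
    - [0,0,0]
  turn: [0,0,0,0,0]

```text
time_s: 19.05
tcp_pos: [0.5874, 0.0946, 0.1542]
tcp_rot: [-0.368, -3.119, 0.0]
contact_force: [-0.7, -0.1, -0.7]
gripper_width: 0.002
```

Call:
send_rows:
  claw: [0,0,0,0,0]
  xyz:
    - [0,0,0.03]
    - [0,0,0.03]
    - [0,0,0.03]
    - [0,0,0.02]
    - [0,0,0]
  turn: [0,0,0,0,0]

```text
time_s: 19.55
tcp_pos: [0.5877, 0.0945, 0.1501]
tcp_rot: [-0.368, -3.12, 0.0]
contact_force: [-0.1, -0.1, -1.2]
gripper_width: -0.003
```

Call:
send_rows:
  claw: [0,0,0,0]
  xyz:
    - [0,0,0.03]
    - [0,0,0.03]
    - [0,0,0]
    - [0,0,0]
  turn: [0,0,0,0]

```text
time_s: 19.95
tcp_pos: [0.5877, 0.0945, 0.1478]
tcp_rot: [-0.368, -3.12, 0.0]
contact_force: [0.1, -0.6, 1.1]
gripper_width: 0.001
```

Call:
send_rows:
  claw: [0,0,0,0,0,0,0,0,0]
  xyz:
    - [0,0,-0.2]
    - [0,0,-0.6]
    - [0,0,-1]
    - [0,0,-1]
    - [-0.5,0,-0.8]
    - [-0.8,0,0]
    - [-0.5,0,0]
    - [0,0,0]
    - [0,0,0]
  turn: [0,0,0,0,0,0,0,0,0]

```text
time_s: 20.85
tcp_pos: [0.6576, 0.0777, 0.2919]
tcp_rot: [-0.368, -3.12, -0.0]
contact_force: [-0.7, 0.9, -1.2]
gripper_width: 0.002
```

Run:
```python
from ring import *
tips(); I=[]
for n in ["side","wrist","scene"]:
    p,d,C,q,m=look(n); c=proj(O,C).astype(int)
    k=q[m&(q[...,0]>.031)&(q[...,0]<.055)&(abs(q[...,1])<.009)&(abs(q[...,2])<.02)]
    if len(k)>3: print(n,"tab",len(k),np.median(k,0),"theta",np.percentile(np.arctan2(k[:,2]-.0005,k[:,0]+.021),[10,50,90]),"slope",np.polyfit(k[:,0],k[:,2],1))
    g=q[m&(q[...,0]<-.018)&(abs(q[...,1])<.004)&(abs(q[...,2]-.009)<.006)]
    if len(g)>5: print(" grip",len(g),np.median(g,0),g[:,0].min())
    x,y=np.clip(c,[40,40],[452,330]); w=30
    I.append(cv2.resize(p[y-w:y+w,x-35:x+35,::-1],(260,223) if n!="side" else (520,446),interpolation=cv2.INTER_CUBIC))
cv2.imwrite("pics/r3.png",np.hstack([I[0],np.vstack([I[1],I[2]])]))
```

```text
TCP eye [0.1153 0.0005 0.2039] tip z 0.13088016053084395 w 0.001798444458802646 F [-0.7041  0.9147 -1.2248] t 20.85
side tab 23 [ 0.0392  0.0009 -0.0169] theta [-0.2975 -0.27   -0.249 ] slope [-0.3033 -0.0044]
 grip 26 [-0.0372 -0.0002  0.0058] -0.054303336479869416
wrist tab 323 [ 0.0401 -0.0006 -0.0144] theta [-0.2565 -0.2427 -0.2256] slope [-0.2373 -0.0051]
 grip 359 [-0.0316  0.0002  0.0073] -0.0444445081335489
scene tab 78 [ 0.0402  0.0001 -0.0138] theta [-0.2548 -0.2298 -0.2071] slope [-0.2222 -0.005 ]
```

View pics/r3.png

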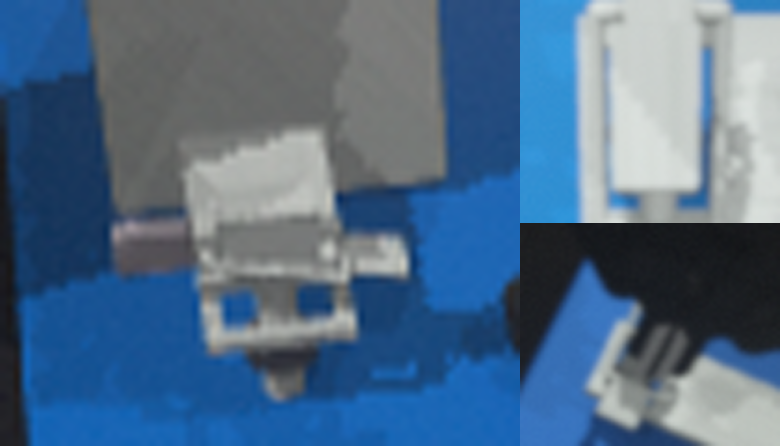

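The ring is down past the nose (tab at (375,255) in the left panel). Three views give about -0.23 to -0.27 rad, the pin is home and the gripper is clear. Handing in.

```bash
python3 -c "
from h import *
print(env.job_done())"
```

```text
the job is handed in; nothing more can be done
None
```

The pin is in the post with its ring snapped down, and I handed the job in at about 21 s of the 61 s allowed. I got no verdict back.

- **Insertion:** I took the largest pin from its stand. By sight the hole centre was about 88 mm above the bench. The pin slid in with almost no resistance, and its shoulder came home at about 7 N with the ring still raised at about 0.84 rad.
- **Ring:** I pressed the tab down along its arc with closed fingertips. The readings between steps reached about 3 N and then fell to zero as the ring passed the nose.
- **Last checks:** The side, wrist and scene cameras put the ring at about -0.27, -0.24 and -0.23 rad, all below the -0.13 rad needed. The side camera put the end of the grip 54 mm before the post axis, which matches the home position. The gripper was at least 10 cm clear, with no contact force beyond sensor noise.
- **Disagreements:** The three cameras differ by about 0.04 rad on the ring angle. Measured heights suggest the pin sits 1–2 mm low in the hole, inside the allowed range. The last wrist reading of the grip's end (-44 mm) was probably cut off by the edge of the view.
- **Not checked:** I did not measure the bystanders again afterwards, but no contact with them showed at any step.

I viewed 10 pictures.

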